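# Clamp a drawer pull in the drilling jig

### The job

Get the wooden drawer pull ready for drilling: lay it flat on the plywood jig under the raised clamp arm and slide it gently but fully home, its long side touching both pins of the row and its left end touching the end pin. Then push the toggle clamp's handle down past its dead centre until it rests on its stop, so that the pad holds the pull there, without forcing anything, and leave the jars standing about alone.

Things in the scene. Friction and masses are not known exactly. Their poses are not given: they have to be found in the camera images.
- jig: Fixed drilling jig: plywood board 280 mm wide (y), 12 mm thick, x from -110 to +95 mm, with three steel pins and a toggle clamp. Origin on its underside (table height), board top at z = +12 mm. Its x points away from the robot (yaw within 0.25 rad), y to the left. A pull fully home has its origin at (-60, 0, +12) mm here and its long axis along the jig's y.
- pin_right: Locating pin, 12 mm diameter, 14 mm high; origin at the middle of its foot on the board, at (-34, -85, +12) mm in the jig's frame. One of the row of two that stops the pull's long side (the pull is pushed towards the jig's +x).
- pin_left: Locating pin of the same size, at (-34, +85, +12) mm in the jig's frame; the other one of the row of two.
- pin_end: Locating pin of the same size, at (-60, +106, +12) mm in the jig's frame; stops the pull's left end (the pull is pushed towards the jig's +y).
- drawer_pull: Loose plain wooden bar, 200 (x, long axis) x 40 (y) x 22 mm (z), about 0.13 kg, symmetrical; two drilling points are marked on top. Origin: centre of its underside. It starts flat on the table left of the power strip, its long axis roughly along world x.
- clamp_handle (a joint): Handle hinge: 0 = open (grip slants 59 degrees up, away from the robot), 1.0 rad = closed on its rigid stop (2 degrees above level). The pad meets the pull at about 0.63; then the resistance rises to some 5 to 9 N pressed at handle_grip and fades to nothing at the dead centre, about 0.92. Let go before that it springs back; beyond, it snaps to the stop and stays.
- handle_hinge (a point): Point on the handle's hinge axis (which runs along the jig's y), at (+47, +55, +54) mm in the jig's frame. The handle points to the jig's +x from here and swings down as the joint grows. The clamp's side plates round it are 28 mm wide and 66 mm high over the table, from x = -5 to +59 mm of the jig.
- handle_grip (a point): Point on the centre line of the handle's round black grip, where to press: 95 mm from the hinge axis. The grip is 18 mm thick and runs from 42 to 125 mm from the axis.
- clamp_arm: Clamp arm, a steel bar 12 mm wide in the plane y = +55 mm of the jig, linked to the handle and coming down with it. Origin on its own hinge, at (+12, +55, +52) mm in the jig's frame. Open, it rises steeply over x = -50 to +20 mm of the jig to 135 mm above the table; shut, it lies level, reaching 82 mm towards the robot.
- pad_face (a point): Centre of the lower face of the rubber pad (21 mm diameter, 10 mm high) on the spindle at the tip of the clamp arm; when the clamp is shut the face is almost level on the pull, at about (-60, +55) mm of the jig.
- mustard_jar: Bystander: mustard jar with a green lid, 68 mm wide, 84 mm high, on the far right; origin under its centre.
- spice_jar: Bystander: spice jar with a green lid, 46 mm wide, 106 mm high, far left; origin under its centre.
- toothpick_jar: Bystander: small clear jar of toothpicks with black cap, lying, 38 x 90 x 38 mm, far left; origin under its centre.

How it is judged:
On the way:
1. the pull lies on the jig, fully home against the three pins, with the clamp still open (x of drawer_pull in the frame of jig between -0.0616 and -0.0575 m and y of drawer_pull in the frame of jig between -0.0016 and 0.002 m and z of drawer_pull in the frame of jig between 0.009 and 0.0135 m and angle between the x axis of drawer_pull and the y axis of jig, either way round below 0.02 rad and value of joint clamp_handle below 0.4 rad), for 0.2 s.
At the end, for the whole second after the job is handed in: The pull lies flat on the jig board, its long side within 1.6 mm of home along the jig's x and its end within 1.6 mm along y, square to the jig within 0.02 rad, at rest; the clamp handle is past centre at its stop (joint over 0.96 rad) and the pad presses on the pull with more than 20 N (x of drawer_pull in the frame of jig between -0.0616 and -0.0575 m and y of drawer_pull in the frame of jig between -0.0016 and 0.002 m and z of drawer_pull in the frame of jig between 0.009 and 0.0135 m and angle between the x axis of drawer_pull and the y axis of jig, either way round below 0.02 rad and value of joint clamp_handle above 0.96 rad and contact force between clamp_arm and drawer_pull above 20 N and linear speed of drawer_pull below 0.01 m/s); the robot touches nothing.
It fails at once if the mustard jar is shoved more than 20 mm or knocked over (distance of mustard_jar from where it was at the start of the episode above 0.02 m or angle between mustard_jar's own z axis and vertical above 0.5 rad).
It fails at once if the spice jar is shoved more than 20 mm or knocked over (distance of spice_jar from where it was at the start of the episode above 0.02 m or angle between spice_jar's own z axis and vertical above 0.5 rad).
It fails at once if the toothpick jar is shoved more than 20 mm or knocked over (distance of toothpick_jar from where it was at the start of the episode above 0.02 m or angle between toothpick_jar's own z axis and vertical above 0.5 rad).
It fails at once if the robot presses on the jig, its clamp or its pins with more than 30 N (contact force between any of the fingers, the arm and jig above 30 N).
It fails at once if the pull is rammed against a pin with more than 25 N (contact force between drawer_pull and pin_right above 25 N or contact force between drawer_pull and pin_left above 25 N or contact force between drawer_pull and pin_end above 25 N).
It also fails if it takes over 72 s, if anything falls off the work surface, if the arm or the gripper's body presses on something with over 40 N, if the wrist force passes 120 N, or if a joint passes its speed limit or range.

### The arm

A 6-joint arm with a two-finger parallel gripper is mounted at the origin on a cart in front of the work surface, level with it; the furniture and walls round the work are solid. World frame = base frame: x ahead of the robot, y to its left, z up, the work surface at z = 0. Lengths are in m, angles in rad, forces in N, time in s.
With the tool pointing down it reaches from about 0.4 to 0.825 m from the base axis. Payload 7 kg.
Tool frame: the origin (TCP) lies between the finger pads; the fingertips stand manip.tip_extent ahead of it and the grasp point (between the pads) lies 6 mm ahead of it (manip.tip_extent is the distance from the TCP to the fingertips, in m); z points along the fingers, y is the line along which they close (so a half turn about z gives the same grasp; the last joint's range is limited). The gripper opens to 88 mm and grips with 3 to 60 N. Pads are 19 mm wide; open, the fingers measure 130 mm over their backs; the gripper's body (78 mm by 193 mm) begins 47 mm behind the grasp point.
Start: joints at [1.538, 0.359, 0.012, 0, -1.224, -0.288], TCP at [0.213, 0.641, 0.252] pointing down, gripper open.
Joint ranges: [-3.07, 3.07], [-1.43, 2.12], [-1.02, 1.25], [-3.03, 1.67], [-3.05, -0], [-3.03, 3.03]. Speed limits (rad/s): [2.39, 2.39, 3.01, 3.14, 3.14, 3.14].

### API

Orientations are given as a unit quaternion [x, y, z, w].
In Python, from plant import manip gives the robot as it stands.
- The arm moves only by the shell command python3 -m inch 'ROWS'. ROWS is JSON, a list of rows, each a list of 3 entries, a list of its own where there are three numbers: the closure, from -1 (fully open) to 1 (shut), so that 0 is half open, then the shift along the world's x, y, z each as a share of 8 cm, from -1 to 1, then the turn, a rotation vector about the world's x, y, z each as a share of 0.12 rad, from -1 to 1. In form: [[grip, [x, y, z], [wx, wy, wz]], ...]. A call has 1 to 20 rows; each row shifts and turns the commanded pose from where the row before left it; what a row does not reach is not made up. A row lasts 1/12 s, in which the tool goes at most 41.7 mm and 7.16 degrees, less where a joint would pass 70% of its speed; a pose out of reach is approached as far as the arm can. A call with a number of a shift or a turn outside -1 to 1 is refused whole. A call with a gripper value outside its range is refused whole. The fingers move at their own pace and stop on an object; the grip force is fixed at half the most. Time passes only in rows, so rows that do not move let the fingers close. It gives the time, the measured TCP pose, the force, the opening and the grip force at its end, in the units of the state.
- manip.state(): the state, without advancing time (a new reading comes with each control period).
- manip.snapshot(name): name is "scene" or "top" or "wrist"; returns a dict with "color" (420x560x3 uint8, blue, green, red), "fx", "fy", "cx", "cy" (pixels), "R" (3x3) and "t" (3): a world point X has camera coordinates R X + t. Camera axes: x right, y down, z forward; pixel columns grow to the right and rows downward; lengths in m; the calibration is good to about 2 mm. A picture is of the moment at which its call begins. There is no depth.
- manip.sign_off(): hands the job in; it is judged then, once.
The state is a dict: "time_s": time; "q": joint angles; "joint_vel": joint speeds; "joint_torque": joint torques, N m; "tool_pos": TCP position; "tool_rot": TCP orientation; "force": force on the tool from outside, world axes, zero at the start; "ft_torque": the same for the moment, N m; "width": opening from 0.0 (shut) to 1.0 (fully open); "finger_force": force on a finger pad.
Only numpy, scipy, OpenCV 4.12 (cv2) and the standard library are available. Lean on these libraries where they do the work, as an engineer would, in place of code of your own. Each camera call takes 0.05 s, during which the arm holds its last target. There are 200 camera calls.

## Working session

There is one attempt and no reset: what is moved stays moved. The work goes in short steps, Python scripts to look and compute and a shell command to move; the robot and the scene stay as the last step left them, time stands still between calls to the robot, and variables do not carry over. Pictures are saved under pics/ and viewed, at most 10 in all, crops included, and the job is handed in when it is done.

```bash
mkdir -p pics; ls; python3 - <<'E'
from plant import manip
import cv2
print(manip.state(), manip.tip_extent)
for n in("scene","top"):
    s=manip.snapshot(n); cv2.imwrite(f"pics/{n}0.png",s["color"]); print(n,s["fx"],s["cx"],s["cy"],s["R"],s["t"])
E
```

```text
pics
{'time_s': 0.0, 'q': array([ 1.53807145e+00,  3.59387217e-01,  1.10768862e-02, -3.63602133e-04,
       -1.22406597e+00, -2.88103522e-01]), 'joint_vel': array([ 0.0002458 , -0.00099812, -0.0004288 ,  0.00085541, -0.00171366,
        0.00014123]), 'joint_torque': array([-1.12643229e-03, -5.82722211e+01,  2.93062431e+01,  6.99694186e+00,
        7.00664241e-03, -1.47305182e-04]), 'tool_pos': array([0.21273808, 0.64014486, 0.25062784]), 'tool_rot': array([ 9.87150995e-01, -1.59788169e-01, -6.89422849e-05,  8.05323493e-04]), 'force': array([-0.19590453,  0.23946728, -0.68569805]), 'ft_torque': array([-0.01718398, -0.06771636,  0.01480334]), 'finger_force': 0.0, 'width': 0.994109752033847} 0.025
scene 389.07117397061813 280.61748492767197 204.74186191592472 [[-0.84647974 -0.53220734  0.01507957]
 [-0.41221416  0.63717812 -0.65121696]
 [ 0.33697408 -0.55745798 -0.75874177]] [0.54928039 0.28042909 1.07581339]
top 403.35539147048473 279.14217526042796 204.43383393329646 [[-0.01465208 -0.99967508  0.02085773]
 [-0.99181934  0.01188517 -0.12709497]
 [ 0.12680578 -0.02254931 -0.99167123]] [0.04997289 0.60102308 1.20948091]
```

View pics/top0.png

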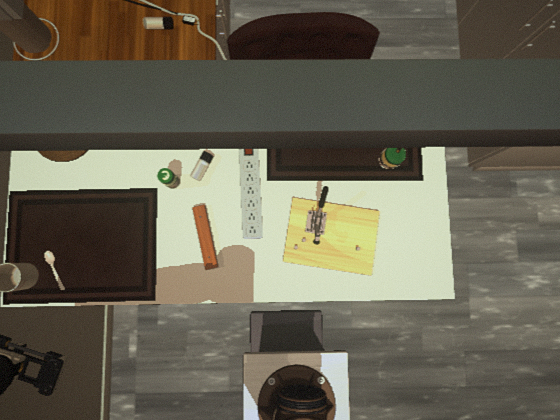

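View pics/scene0.png

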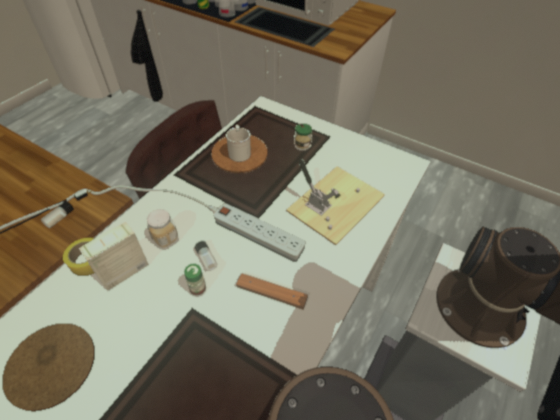

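The top view shows the pull from about (198,204) to (212,268), the jig board with corners near (291,196), (379,209), (373,275) and (283,262), and the pins near (296,246), (304,239) and (358,247). The scene view agrees. I'll enlarge it to get sub-pixel corners.

```bash
python3 - <<'E'
import cv2
im=cv2.imread("pics/top0.png")
a=cv2.resize(im[180:285,275:385],None,fx=5,fy=5,interpolation=cv2.INTER_CUBIC)
b=cv2.resize(im[195:280,180:225],None,fx=5,fy=5,interpolation=cv2.INTER_CUBIC)
b=cv2.copyMakeBorder(b,0,a.shape[0]-b.shape[0],0,0,cv2.BORDER_CONSTANT)
cv2.imwrite("pics/crop.png",cv2.hconcat([a,b]))
E
```

```text
(no output)
```

View pics/crop.png

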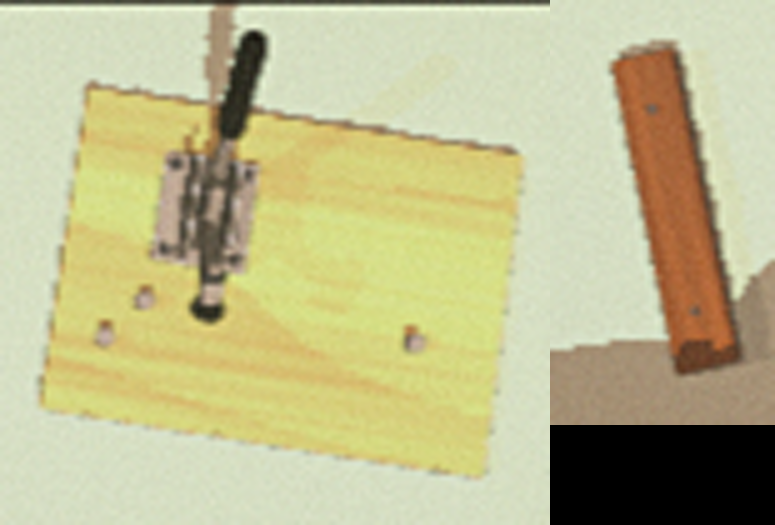

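```bash
cat > h.py <<'E'
import numpy as np
from plant import manip
from scipy.optimize import least_squares
def proj(s,X):
    c=np.atleast_2d(X)@np.array(s["R"]).T+s["t"]; return c[:,:2]/c[:,2:]*[s["fx"],s["fy"]]+[s["cx"],s["cy"]]
def ray(s,uv,z):
    R=np.array(s["R"]); C=-R.T@s["t"]; d=R.T@[(uv[0]-s["cx"])/s["fx"],(uv[1]-s["cy"])/s["fy"],1]
    return C+d*(z-C[2])/d[2]
def place(p,L):
    c,s=np.cos(p[2]),np.sin(p[2]); L=np.array(L,float); return np.c_[p[0]+c*L[:,0]-s*L[:,1],p[1]+s*L[:,0]+c*L[:,1],L[:,2]]
def fit(s,L,uv,p0):
    r=least_squares(lambda p:(proj(s,place(p,L))-uv).ravel(),p0,loss="soft_l1"); return r.x,r.fun.reshape(-1,2)
E
python3 - <<'E'
from h import *
import cv2
s=manip.snapshot("top"); print("cam",-np.array(s["R"]).T@s["t"])
f=lambda a,ox,oy:(np.array(a)+.5)/5-.5+[ox,oy]
L=np.array([[95,140,12],[95,-140,12],[-110,-140,12],[-110,140,12],[-34,85,26],[-60,106,26],[-34,-85,26]])/1e3
uv=f([[88,84],[520,150],[486,475],[42,408],[146,291],[103,327],[413,333]],275,180)
p,r=fit(s,L,uv,[.6,-.15,-.1]); print("jig",p,r.round(2).tolist())
g=f([[652,108],[695,310]],180-110,195)
P=[ray(s,u,.022) for u in g]; d=P[0]-P[1]; print("pull",(P[0]+P[1])/2,np.arctan2(d[1],d[0]),np.linalg.norm(d))
im=s["color"]; hsv=cv2.cvtColor(im,cv2.COLOR_BGR2HSV)
m=cv2.inRange(hsv,(0,110,50),(17,255,255)); m[:195]=0;m[280:]=0;m[:,:185]=0;m[:,225:]=0
c=max(cv2.findContours(m,0,1)[0],key=cv2.contourArea); R=cv2.minAreaRect(c); print(R)
for u in cv2.boxPoints(R): print(u,ray(s,u,.022))
for n,uv,z in(("mustard",(395,156),.084),("spice",(166,176),.106),("tooth",(203,165),.03),("strip",(252,236),.03)): print(n,ray(s,uv,z))
E
```

```text
cam [0.44346935 0.07008635 1.27475211]
jig [ 0.5152291  -0.12177843 -0.16464724] [[-0.36, -0.56], [0.59, -0.43], [-0.37, -0.56], [-0.77, -0.76], [-0.21, 0.84], [0.46, 0.97], [0.72, 0.72]]
pull [0.50728761 0.27432708 0.022     ] 0.21717210917799568 0.12792797630836675
((204.8340606689453, 236.81610107421875), (64.32723999023438, 12.960897445678711), 78.40782928466797)
[192.0227  206.61073] [0.60007575 0.3131709  0.022     ]
[204.71924 204.00633] [0.60778755 0.27383186 0.022     ]
[217.64542 267.02148] [0.41277516 0.23271439 0.022     ]
[204.94888 269.62585] [0.40549261 0.27137032 0.022     ]
mustard [ 0.74003765 -0.31167111  0.084     ]
spice [0.68090823 0.37395944 0.106     ]
tooth [0.73027415 0.27898259 0.03      ]
strip [0.5057342  0.12673804 0.03      ]
```

Estimated poses are pull (0.507, 0.273, yaw 0.213) and jig (0.515, -0.122, yaw -0.165). I'll grasp 40 mm beyond the pull's centre so the gripper body clears the clamp. First I'll move above that point for a wrist view.

```bash
python3 -m inch '[[-1,[0.3,-0.32,0],[0,0,0.32]],[-1,[0.3,-0.32,0],[0,0,0.32]],[-1,[0.3,-0.32,0],[0,0,0.32]],[-1,[0.3,-0.32,0],[0,0,0.32]],[-1,[0.3,-0.32,0],[0,0,0.32]],[-1,[0.3,-0.32,0],[0,0,0.32]],[-1,[0.3,-0.32,0],[0,0,0.32]],[-1,[0.3,-0.32,0],[0,0,0.32]],[-1,[0.3,-0.32,0],[0,0,0.32]],[-1,[0.3,-0.32,0],[0,0,0.32]],[-1,[0.3,-0.32,0],[0,0,0.32]],[-1,[0.3,-0.32,0],[0,0,0.32]],[-1,[0.3,-0.32,0],[0,0,0.32]],[-1,[0.3,-0.32,0],[0,0,0.32]],[-1,[0,0,0],[0,0,0]],[-1,[0,0,0],[0,0,0]]]'
python3 - <<'E'
from h import *
import cv2
s=manip.snapshot("wrist"); cv2.imwrite("pics/w1.png",s["color"])
q=manip.state(); print(q["tool_pos"],q["tool_rot"],"cam",-np.array(s["R"]).T@s["t"])
m=cv2.inRange(cv2.cvtColor(s["color"],cv2.COLOR_BGR2HSV),(0,110,50),(17,255,255))
c=max(cv2.findContours(m,0,1)[0],key=cv2.contourArea); R=cv2.minAreaRect(c); print(R)
for u in cv2.boxPoints(R): print(u,ray(s,u,.022))
np.savez("w1.npz",**{k:s[k] for k in s if k!="color"})
E
```

```text
time_s: 1.48
tool_pos: [0.5498, 0.2804, 0.251]
tool_rot: [0.994, 0.107, -0.0, 0.0]
force: [0.2, -0.3, -0.9]
width: 1.0
finger_force: 0.0
[0.54910059 0.28132412 0.2510684 ] [ 9.94250082e-01  1.07082202e-01 -3.82923641e-04  1.74997696e-04] cam [0.6213615  0.29537597 0.38410572]
((47.234214782714844, 166.13540649414062), (96.97357177734375, 164.1230926513672), 3.4682295322418213)
[ -6.1280823 245.11345  ] [0.41761732 0.56033598 0.022     ]
[ 3.8005524 81.29095  ] [0.58655705 0.55181034 0.022     ]
[100.59651   87.157364] [0.60050951 0.4632978  0.022     ]
[ 90.66788 250.97986] [0.43259134 0.46021876 0.022     ]
```

View pics/w1.png

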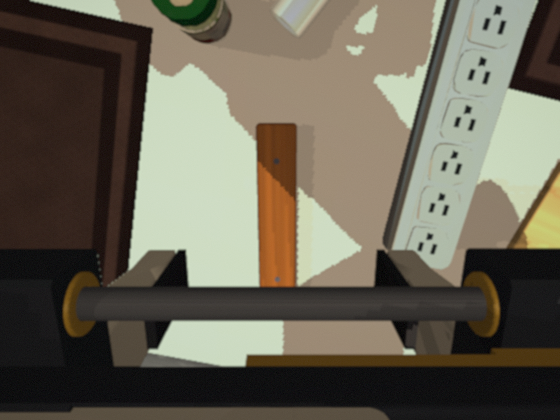

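The wrist view shows the pull's far end at row 124 (columns 257 to 296) and the drilling marks at (276,160) and (277,280). The pull looks well centred between the fingers.

```bash
python3 - <<'E'
from h import *
s=dict(np.load("w1.npz"))
for u in((257.5,124),(296,124),(276,160.5),(277.5,280),(296.5,285),(259.5,285)): print(u,ray(s,u,.022).round(4))
E
```

```text
(257.5, 124) [0.5987 0.3133 0.022 ]
(296, 124) [0.6066 0.2772 0.022 ]
(276, 160.5) [0.5682 0.2886 0.022 ]
(277.5, 280) [0.4416 0.2598 0.022 ]
(296.5, 285) [0.4401 0.2384 0.022 ]
(259.5, 285) [0.4315 0.2777 0.022 ]
```

```bash
python3 -m inch '[[-1,[-0.06,0.02,-0.38],[0,0,0.05]],[-1,[0,0,-0.38],[0,0,0]],[-1,[0,0,-0.38],[0,0,0]],[-1,[0,0,-0.38],[0,0,0]],[-1,[0,0,-0.38],[0,0,0]],[-1,[0,0,-0.38],[0,0,0]],[-1,[0,0,-0.3],[0,0,0]],[-1,[0,0,-0.18],[0,0,0]],[-1,[0,0,0],[0,0,0]],[1,[0,0,0],[0,0,0]],[1,[0,0,0],[0,0,0]],[1,[0,0,0],[0,0,0]],[1,[0,0,0],[0,0,0]],[1,[0,0,0],[0,0,0]],[1,[0,0,0],[0,0,0]],[1,[0,0,0],[0,0,0]],[1,[0,0,0],[0,0,0]],[1,[0,0,0],[0,0,0]]]'
```

```text
time_s: 3.03
tool_pos: [0.5441, 0.2837, 0.031]
tool_rot: [0.994, 0.111, 0.0, -0.0]
force: [-1.8, 0.6, 2.7]
width: 0.455
finger_force: 30.0
```

Gripped at 40 mm wide. Next is a lift, then a -1.958 rad turn to line up with the jig, and a look from above it.

```bash
python3 -m inch '[[1,[0,0,0.2],[0,0,0]],[1,[0,0,0.4],[0,0,0]],[1,[0,0,0.4],[0,0,0]],[1,[0,0,0.4],[0,0,0]],[1,[0,0,0.4],[0,0,0]],[1,[0,0,0.4],[0,0,0]],[1,[0,0,0.4],[0,0,0]],[1,[0,0,0.2],[0,0,0]]]' >/dev/null
python3 -m inch '[[1,[-0.07,-0.25,0],[0,0,-0.96]],[1,[-0.07,-0.25,0],[0,0,-0.96]],[1,[-0.07,-0.25,0],[0,0,-0.96]],[1,[-0.07,-0.25,0],[0,0,-0.96]],[1,[-0.07,-0.25,0],[0,0,-0.96]],[1,[-0.07,-0.25,0],[0,0,-0.96]],[1,[-0.07,-0.25,0],[0,0,-0.96]],[1,[-0.07,-0.25,0],[0,0,-0.96]],[1,[-0.07,-0.25,0],[0,0,-0.96]],[1,[-0.07,-0.25,0],[0,0,-0.96]],[1,[-0.07,-0.25,0],[0,0,-0.96]],[1,[-0.07,-0.25,0],[0,0,-0.96]],[1,[-0.07,-0.25,0],[0,0,-0.96]],[1,[-0.07,-0.25,0],[0,0,-0.96]],[1,[-0.07,-0.25,0],[0,0,-0.96]],[1,[-0.07,-0.25,0],[0,0,-0.96]],[1,[-0.07,-0.25,0],[0,0,-0.96]],[1,[0,0,0],[0,0,0]],[1,[0,0,0],[0,0,0]]]'
python3 - <<'E'
from h import *
import cv2
s=manip.snapshot("wrist"); cv2.imwrite("pics/w2.png",s["color"])
np.savez("w2.npz",**{k:s[k] for k in s if k!="color"})
print(manip.state()["tool_pos"],manip.state()["tool_rot"], -np.array(s["R"]).T@s["t"])
L=np.array([[95,140,12],[95,-140,12],[-110,-140,12],[-110,140,12],[-34,85,26],[-60,106,26],[-34,-85,26],[96,55,135]])/1e3
print(proj(s,place([.5152,-.1218,-.1646],L)).round(0))
E
```

```text
time_s: 5.28
tool_pos: [0.4483, -0.0571, 0.2546]
tool_rot: [-0.646, 0.763, 0.0, -0.0]
force: [0.8, 0.9, -1.8]
width: 0.453
finger_force: 30.0
[ 0.44861001 -0.05654184  0.25465781] [-6.46566532e-01  7.62857594e-01  1.04056265e-04  1.34468934e-05] [ 0.43568923 -0.13036164  0.38781477]
[[125. 257.]
 [ 88. -32.]
 [317. -33.]
 [310. 257.]
 [239. 213.]
 [264. 232.]
 [233.  32.]
 [ 40. 216.]]
```

View pics/w2.png

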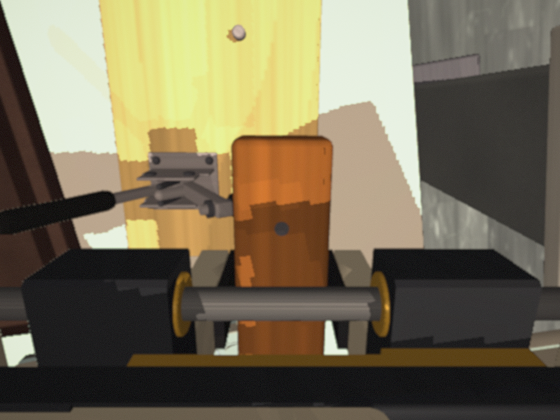

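The view shows the board's far edge running from (101,0) to (128,250), its near edge at about column 320, pin_right's top at (236,32), and the clamp arm and handle at left. My prediction is a few px off. I'll refit using the edges and the pin.

```bash
python3 - <<'E'
from h import *
import cv2
s=dict(np.load("w2.npz")); im=cv2.imread("pics/w2.png")
hsv=cv2.cvtColor(im,cv2.COLOR_BGR2HSV); S=cv2.GaussianBlur(hsv[...,1],(3,3),0).astype(int)
lo=[];hi=[]
for r in range(4,100,4):
    a=S[r,60:150]; b=S[r,280:350]
    lo.append((60+np.argmax(a>80),r)); hi.append((280+len(b)-1-np.argmax(b[::-1]>80),r))
print(lo[::6],hi[::6])
cr=im[20:46,222:252]; g=cv2.cvtColor(cr,cv2.COLOR_BGR2HSV)[...,1]; ys,xs=np.where(g<60); print("pin blob",xs.mean()+222,ys.mean()+20,xs.min()+222,xs.max()+222,ys.min()+20,ys.max()+20)
def edge(p,uv,lx):
    P=np.array([ray(s,u,.012)[:2] for u in uv])-p[:2]; c,t=np.cos(p[2]),np.sin(p[2]); return (c*P[:,0]+t*P[:,1])-lx
def res(p,f=None):
    pp=proj(s,place(p,[[-.034,-.085,.026]]))[0]-[236,32]
    return np.r_[edge(p,lo,.095)/5,edge(p,hi,-.110)/5,pp*.0007]*1000
r=least_squares(res,[.515,-.122,-.165],loss="soft_l1"); print(r.x,res(r.x).round(2)[[0,10,20,24,34,44,-2,-1]])
top=manip.snapshot("top"); 
L=np.array([[95,140,12],[95,-140,12],[-110,-140,12],[-110,140,12],[-34,85,26],[-60,106,26],[-34,-85,26]])/1e3
uv=(np.array([[88,84],[520,150],[486,475],[42,408],[146,291],[103,327],[413,333]])+.5)/5-.5+[275,180]
print((proj(top,place(r.x,L))-uv).round(2).tolist())
# pull in hand: marker and edges
for u in((233,150),(331,150)): print(ray(s,u,.2546-.006-.003+.0).round(4))
E
```

```text
[(np.int64(100), 4), (np.int64(103), 28), (np.int64(106), 52), (np.int64(108), 76)] [(np.int64(320), 4), (np.int64(320), 28), (np.int64(319), 52), (np.int64(318), 76)]
pin blob 238.3740458015267 31.99236641221374 233 244 25 39
[ 0.51070417 -0.12074922 -0.16355296] [-0.44 -0.28 -0.29  0.21  0.21  0.22  1.07 -0.02]
[[-0.7, 0.9], [0.3, 0.94], [-0.6, 0.88], [-1.05, 0.78], [-0.5, 2.34], [0.18, 2.49], [0.46, 2.17]]
[ 0.4564 -0.1169  0.2456]
[ 0.4192 -0.1107  0.2456]
```

Wrist fit gives jig ≈ (0.512, -0.121, -0.164). I'll lower the pull onto the board short of the pins at jig (-90, -12).

```bash
python3 -m inch '[[1,[-0.11,-0.31,0],[0,0,0]],[1,[-0.11,-0.31,0],[0,0,0]],[1,[-0.11,-0.31,0],[0,0,0]],[1,[-0.11,-0.31,0],[0,0,0]],[1,[0,0,0],[0,0,0]],[1,[0,0,-0.38],[0,0,0]],[1,[0,0,-0.38],[0,0,0]],[1,[0,0,-0.38],[0,0,0]],[1,[0,0,-0.38],[0,0,0]],[1,[0,0,-0.38],[0,0,0]],[1,[0,0,-0.38],[0,0,0]],[1,[0,0,0],[0,0,0]],[1,[0,0,0],[0,0,0]]]'
python3 - <<'E'
from h import *
import cv2
s=manip.snapshot("scene"); t=manip.snapshot("top")
a=cv2.resize(s["color"][130:260,270:400],None,fx=3,fy=3,interpolation=2); b=cv2.resize(t["color"][160:290,270:400],None,fx=3,fy=3,interpolation=2)
cv2.imwrite("pics/c3.png",cv2.hconcat([a,b])); print(manip.state()["tool_pos"])
E
```

```text
time_s: 6.47
tool_pos: [0.4131, -0.155, 0.0716]
tool_rot: [-0.647, 0.762, 0.001, -0.002]
force: [1.0, 0.4, -0.8]
width: 0.456
finger_force: 30.0
[ 0.41510166 -0.15511786  0.07377833]
```

View pics/c3.png

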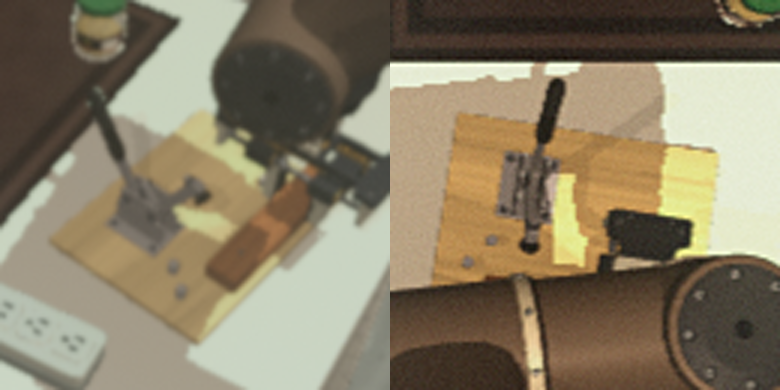

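The scene crop shows the pull held over the near side of the board, clear of the clamp arm and short of the left and end pins (about (173,265) and (180,293) in the crop). Lowering it onto the board.

```bash
python3 -m inch '[[1,[0,0,-0.1],[0,0,0]],[1,[0,0,-0.1],[0,0,0]],[1,[0,0,-0.1],[0,0,0]],[1,[0,0,-0.03],[0,0,0]],[1,[0,0,0],[0,0,0]],[1,[0,0,0],[0,0,0]]]'; python3 -m inch '[[1,[0,0,-0.02],[0,0,0]],[1,[0,0,0],[0,0,0]],[1,[0,0,0],[0,0,0]]]'
```

```text
time_s: 7.07
tool_pos: [0.4135, -0.1555, 0.0458]
tool_rot: [-0.647, 0.763, 0.0, -0.0]
force: [0.3, -1.2, -1.7]
width: 0.455
finger_force: 30.0
time_s: 7.32
tool_pos: [0.4138, -0.1555, 0.0445]
tool_rot: [-0.647, 0.763, -0.0, 0.0]
force: [0.1, 0.5, -1.8]
width: 0.452
finger_force: 30.0
```

```bash
python3 -m inch '[[1,[0.08,-0.013,0],[0,0,0]],[1,[0.08,-0.013,0],[0,0,0]],[1,[0.08,-0.013,0],[0,0,0]],[1,[0.08,-0.013,0],[0,0,0]],[1,[0,0,0],[0,0,0]],[1,[0,0,0],[0,0,0]]]'; python3 -m inch '[[1,[0,0,-0.01],[0,0,0]],[1,[0,0,-0.01],[0,0,0]],[1,[0,0,0],[0,0,0]],[1,[0,0,0],[0,0,0]]]'
```

```text
time_s: 7.82
tool_pos: [0.4396, -0.1597, 0.0441]
tool_rot: [-0.646, 0.763, 0.0, -0.0]
force: [-0.6, -0.1, -2.2]
width: 0.456
finger_force: 30.0
time_s: 8.15
tool_pos: [0.4389, -0.1596, 0.0429]
tool_rot: [-0.647, 0.763, 0.0, -0.0]
force: [-3.0, 0.7, 3.9]
width: 0.454
finger_force: 30.0
```

```bash
python3 -m inch '[[1,[0.01,0.06,0],[0,0,0]],[1,[0,0,0],[0,0,0]],[1,[0,0,0],[0,0,0]]]'
```

```text
time_s: 8.4
tool_pos: [0.4402, -0.1545, 0.043]
tool_rot: [-0.647, 0.763, -0.0, 0.0]
force: [-2.3, 2.2, 5.7]
width: 0.453
finger_force: 30.0
```

```bash
python3 -m inch '[[1,[0.003,0.015,0.006],[0,0,0]],[1,[0.003,0.015,0],[0,0,0]],[1,[0,0,0],[0,0,0]],[1,[0,0,0],[0,0,0]]]'; for i in 1; do :; done; python3 -m inch '[[1,[0.002,0.01,0],[0,0,0]],[1,[0,0,0],[0,0,0]],[1,[0,0,0],[0,0,0]]]'
```

```text
time_s: 8.73
tool_pos: [0.4405, -0.1523, 0.0431]
tool_rot: [-0.647, 0.763, 0.0, -0.0]
force: [0.1, -0.4, -1.0]
width: 0.452
finger_force: 30.0
time_s: 8.98
tool_pos: [0.4406, -0.1516, 0.0432]
tool_rot: [-0.647, 0.763, 0.0, -0.0]
force: [0.4, -0.3, -1.0]
width: 0.452
finger_force: 30.0
```

```bash
python3 -m inch '[[1,[0.002,0.01,0],[0,0,0]],[1,[0,0,0],[0,0,0]],[1,[0,0,0],[0,0,0]]]'
```

```text
time_s: 9.23
tool_pos: [0.4408, -0.1508, 0.0432]
tool_rot: [-0.647, 0.763, 0.0, -0.0]
force: [-0.4, 0.0, -1.2]
width: 0.456
finger_force: 30.0
```

```bash
python3 -m inch '[[1,[0.002,0.01,0],[0,0,0]],[1,[0,0,0],[0,0,0]],[1,[0,0,0],[0,0,0]]]'
```

```text
time_s: 9.48
tool_pos: [0.441, -0.15, 0.0432]
tool_rot: [-0.647, 0.763, 0.0, -0.0]
force: [0.5, -0.3, -1.2]
width: 0.455
finger_force: 30.0
```

```bash
python3 -m inch '[[1,[0.002,0.01,0],[0,0,0]],[1,[0,0,0],[0,0,0]],[1,[0,0,0],[0,0,0]]]'
```

```text
time_s: 9.73
tool_pos: [0.4412, -0.1492, 0.0432]
tool_rot: [-0.647, 0.763, -0.0, -0.0]
force: [0.4, 0.0, -1.7]
width: 0.456
finger_force: 30.0
```

```bash
python3 -m inch '[[1,[0.002,0.01,0],[0,0,0]],[1,[0,0,0],[0,0,0]],[1,[0,0,0],[0,0,0]]]'
```

```text
time_s: 9.98
tool_pos: [0.4413, -0.1485, 0.0432]
tool_rot: [-0.647, 0.763, -0.0, -0.0]
force: [-0.0, -1.0, -2.1]
width: 0.452
finger_force: 30.0
```

```bash
python3 -m inch '[[1,[0.002,0.01,0],[0,0,0]],[1,[0,0,0],[0,0,0]],[1,[0,0,0],[0,0,0]]]'
```

```text
time_s: 10.23
tool_pos: [0.4412, -0.1482, 0.0433]
tool_rot: [-0.646, 0.763, -0.0, -0.0]
force: [-1.4, -5.3, -1.2]
width: 0.45
finger_force: 30.0
```

```bash
python3 -m inch '[[1,[0.001,0.006,0],[0,0,0]],[1,[0,0,0],[0,0,0]],[1,[0,0,0],[0,0,0]]]'
```

```text
time_s: 10.48
tool_pos: [0.4411, -0.148, 0.0433]
tool_rot: [-0.646, 0.763, -0.0, -0.001]
force: [-1.5, -9.5, -1.1]
width: 0.452
finger_force: 30.0
```

The end pin was touched gently at 9 N. I'll back off a little, lower the pull, open slightly, then push towards the row with the rear finger.

```bash
python3 -m inch '[[1,[-0.001,-0.006,-0.006],[0,0,0]],[1,[0,0,0],[0,0,0]],[-0.14,[0,0,0],[0,0,0]],[-0.14,[0,0,0],[0,0,0]],[-0.14,[0,0,0],[0,0,0]],[-0.14,[0,0,0],[0,0,0]],[-0.14,[0,0,0],[0,0,0]]]'; python3 -m inch '[[-0.14,[0.03,-0.005,0],[0,0,0]],[-0.14,[0.03,-0.005,0],[0,0,0]],[-0.14,[0.02,-0.003,0],[0,0,0]],[-0.14,[0,0,0],[0,0,0]],[-0.14,[0,0,0],[0,0,0]]]'
```

```text
time_s: 11.07
tool_pos: [0.4417, -0.1475, 0.0428]
tool_rot: [-0.647, 0.763, -0.0, 0.0]
force: [-0.4, -0.4, -0.1]
width: 0.567
finger_force: 0.0
time_s: 11.48
tool_pos: [0.448, -0.1487, 0.0427]
tool_rot: [-0.646, 0.763, 0.0, -0.0]
force: [0.4, 0.4, -0.2]
width: 0.573
finger_force: 0.1
```

```bash
python3 -m inch '[[-0.14,[0.012,-0.002,0],[0,0,0]],[-0.14,[0,0,0],[0,0,0]],[-0.14,[0,0,0],[0,0,0]]]'
```

```text
time_s: 11.73
tool_pos: [0.4488, -0.1488, 0.0427]
tool_rot: [-0.646, 0.763, 0.0, -0.0]
force: [-1.4, -0.4, -0.3]
width: 0.566
finger_force: 0.3
```

```bash
python3 -m inch '[[-0.14,[0.012,-0.002,0],[0,0,0]],[-0.14,[0,0,0],[0,0,0]],[-0.14,[0,0,0],[0,0,0]]]'
```

```text
time_s: 11.98
tool_pos: [0.4497, -0.149, 0.0427]
tool_rot: [-0.646, 0.763, 0.0, -0.0]
force: [-1.5, -0.7, -1.2]
width: 0.571
finger_force: 0.5
```

```bash
python3 -m inch '[[-0.14,[0.012,-0.002,0],[0,0,0]],[-0.14,[0,0,0],[0,0,0]],[-0.14,[0,0,0],[0,0,0]]]'
```

```text
time_s: 12.23
tool_pos: [0.4498, -0.1491, 0.0426]
tool_rot: [-0.646, 0.763, 0.001, -0.001]
force: [-5.8, 1.7, 3.6]
width: 0.572
finger_force: 2.6
```

```bash
python3 -m inch '[[-0.14,[0.01,-0.002,0],[0,0,0]],[-0.14,[0,0,0],[0,0,0]],[-0.14,[0,0,0],[0,0,0]]]'
```

```text
time_s: 12.48
tool_pos: [0.45, -0.1492, 0.0425]
tool_rot: [-0.646, 0.763, 0.001, -0.001]
force: [-6.8, 2.0, 5.4]
width: 0.568
finger_force: 3.6
```

```bash
python3 -m inch '[[-0.14,[0.01,-0.002,0],[0,0,0]],[-0.14,[0,0,0],[0,0,0]],[-0.14,[0,0,0],[0,0,0]]]'
```

```text
time_s: 12.73
tool_pos: [0.4501, -0.1493, 0.0424]
tool_rot: [-0.646, 0.763, 0.001, -0.001]
force: [-8.4, 3.9, 6.8]
width: 0.57
finger_force: 4.4
```

```bash
python3 -m inch '[[-0.14,[0.01,-0.002,0],[0,0,0]],[-0.14,[0,0,0],[0,0,0]],[-0.14,[0,0,0],[0,0,0]]]'
```

```text
time_s: 12.98
tool_pos: [0.4502, -0.1494, 0.0422]
tool_rot: [-0.646, 0.763, 0.002, -0.002]
force: [-10.6, 5.6, 8.4]
width: 0.57
finger_force: 5.3
```

Long side seated against the row at about 10 N. Backing the finger off, lifting clear and checking with the wrist camera.

```bash
python3 -m inch '[[-0.14,[-0.03,0.005,0],[0,0,0]],[-0.14,[-0.03,0.005,0],[0,0,0]],[-0.14,[-0.02,0.003,0],[0,0,0]],[-0.4,[0,0,0],[0,0,0]],[-0.4,[0,0,0],[0,0,0]],[-0.4,[0,0,0],[0,0,0]]]';  python3 -m inch '[[-0.4,[0,0,0.2],[0,0,0]],[-0.4,[0,0,0.4],[0,0,0]],[-0.4,[0,0,0.4],[0,0,0]],[-0.4,[0,0,0.4],[0,0,0]],[-0.4,[0,0,0.4],[0,0,0]],[-0.4,[0,0,0.4],[0,0,0]],[-0.4,[0,0,0.4],[0,0,0]],[-0.4,[0,0.3,0],[0,0,0]],[-0.4,[0,0.3,0],[0,0,0]],[-0.4,[0,0.3,0],[0,0,0]],[-0.4,[0,0,0],[0,0,0]],[-0.4,[0,0,0],[0,0,0]]]'
python3 - <<'E'
from h import *
import cv2
s=manip.snapshot("wrist"); cv2.imwrite("pics/w4.png",s["color"])
np.savez("w4.npz",**{k:s[k] for k in s if k!="color"}); print(manip.state()["tool_pos"])
E
```

```text
time_s: 13.48
tool_pos: [0.4473, -0.1486, 0.0429]
tool_rot: [-0.647, 0.763, -0.0, 0.0]
force: [-0.9, 0.1, -0.1]
width: 0.688
finger_force: 0.0
time_s: 14.48
tool_pos: [0.447, -0.0757, 0.251]
tool_rot: [-0.647, 0.762, -0.0, 0.0]
force: [-0.8, 0.2, -0.5]
width: 0.696
finger_force: 0.0
[ 0.44693181 -0.07629944  0.25090361]
```

View pics/w4.png

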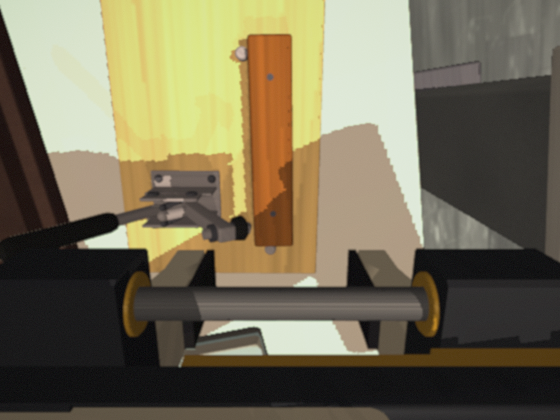

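The pull lies on the board: the right pin (241,53) touches its long side, and the end pin (270,250) sits just at its left end. Now I'll check squareness numerically.

```bash
python3 - <<'E'
from h import *
import cv2
s=dict(np.load("w4.npz")); im=cv2.imread("pics/w4.png"); hsv=cv2.cvtColor(im,cv2.COLOR_BGR2HSV)
S=hsv[...,1].astype(int)
def line(P): 
    vx,vy,x,y=cv2.fitLine(np.array(P,np.float32),cv2.DIST_HUBER,0,.001,.001).ravel(); 
    if vy<0: vx,vy=-vx,-vy
    return np.arctan2(-vx,vy),x,y   # yaw of jig-like axis (y dir)
lo=[];hi=[]
for r in range(4,110,3):
    a=S[r,60:150]; b=S[r,296:350]
    lo.append(ray(s,(60+np.argmax(a>80),r),.012)[:2]); hi.append(ray(s,(296+len(b)-1-np.argmax(b[::-1]>80),r),.012)[:2])
print("board edges",line(lo),line(hi))
m=cv2.inRange(hsv,(0,120,40),(16,255,255)); pl=[];pr=[]
for r in range(50,238,3):
    x=np.where(m[r,235:305])[0]+235
    if r<200: pl.append(ray(s,(x.min(),r),.034)[:2])
    pr.append(ray(s,(x.max(),r),.034)[:2])
print("pull edges",line(pl),line(pr))
a,b=ray(s,(270,76),.034),ray(s,(273,213),.034); d=b-a; print("marks",a,b,np.arctan2(-d[0],d[1]),"centre",(a+b)/2)
for n,u in(("right",(241,52)),("end",(270,249))): print(n,ray(s,u,.026))
E
```

```text
board edges (np.float32(-0.16934368), np.float32(0.5891768), np.float32(-0.21806437)) (np.float32(-0.16910502), np.float32(0.3894277), np.float32(-0.18548255))
pull edges (np.float32(-0.14881285), np.float32(0.46607777), np.float32(-0.13607742)) (np.float32(-0.13984737), np.float32(0.43365815), np.float32(-0.0911101))
marks [ 0.44009424 -0.17522025  0.034     ] [ 0.4588245 -0.0483297  0.034    ] -0.146551296204733 centre [ 0.44945937 -0.11177498  0.034     ]
right [ 0.46262205 -0.20017576  0.026     ]
end [ 0.46901483 -0.00786216  0.026     ]
```

Pull yaw is about -0.146 and jig yaw about -0.169 (edges and pins agree), so its left end is still about 4 mm off the left pin. I'll push again with the rear finger, now near the middle.

```bash
python3 -m inch '[[-0.4,[0.03,-0.25,0],[0,0,0]],[-0.4,[0,-0.25,0],[0,0,0]],[-0.4,[0,0,0],[0,0,0]],[-0.4,[0,0,-0.38],[0,0,0]],[-0.4,[0,0,-0.38],[0,0,0]],[-0.4,[0,0,-0.38],[0,0,0]],[-0.4,[0,0,-0.38],[0,0,0]],[-0.4,[0,0,0],[0,0,0]],[-0.4,[0,0,-0.38],[0,0,0]],[-0.4,[0,0,-0.38],[0,0,0]],[-0.4,[0,0,-0.22],[0,0,0]],[-0.4,[0,0,-0.1],[0,0,0]],[-0.4,[0,0,0],[0,0,0]],[-0.4,[0,0,0],[0,0,0]]]'; python3 -m inch '[[-0.14,[0,0,0],[0,0,0]],[-0.14,[0,0,0],[0,0,0]],[-0.14,[0,0,0],[0,0,0]],[-0.14,[0.01,-0.002,0],[0,0,0]],[-0.14,[0.01,-0.002,0],[0,0,0]],[-0.14,[0,0,0],[0,0,0]],[-0.14,[0,0,0],[0,0,0]]]'
```

```text
time_s: 15.7
tool_pos: [0.4501, -0.1167, 0.0438]
tool_rot: [-0.647, 0.763, -0.0, 0.0]
force: [0.3, -0.1, 1.2]
width: 0.705
finger_force: 0.0
time_s: 16.28
tool_pos: [0.4509, -0.1169, 0.0429]
tool_rot: [-0.646, 0.763, -0.0, 0.0]
force: [-0.4, -0.0, -0.1]
width: 0.571
finger_force: 0.0
```

```bash
python3 -m inch '[[-0.14,[0.015,-0.002,0],[0,0,0]],[-0.14,[0.015,-0.002,0],[0,0,0]],[-0.14,[0,0,0],[0,0,0]],[-0.14,[0,0,0],[0,0,0]]]';  python3 -m inch '[[-0.14,[0.01,0,0],[0,0,0]],[-0.14,[0,0,0],[0,0,0]],[-0.14,[0,0,0],[0,0,0]]]'
```

```text
time_s: 16.62
tool_pos: [0.4532, -0.1172, 0.0427]
tool_rot: [-0.647, 0.763, 0.0, -0.0]
force: [-0.2, 1.6, 0.9]
width: 0.572
finger_force: 0.0
time_s: 16.87
tool_pos: [0.454, -0.1172, 0.0427]
tool_rot: [-0.647, 0.763, 0.0, -0.0]
force: [-0.8, -0.1, 0.8]
width: 0.569
finger_force: 0.0
```

```bash
python3 -m inch '[[-0.14,[0.01,0,0],[0,0,0]],[-0.14,[0,0,0],[0,0,0]],[-0.14,[0,0,0],[0,0,0]]]'
```

```text
time_s: 17.12
tool_pos: [0.4547, -0.1172, 0.0427]
tool_rot: [-0.647, 0.763, 0.0, -0.0]
force: [-0.1, -0.1, -0.5]
width: 0.571
finger_force: 0.1
```

```bash
python3 -m inch '[[-0.14,[0.01,0,0],[0,0,0]],[-0.14,[0,0,0],[0,0,0]],[-0.14,[0,0,0],[0,0,0]]]'
```

```text
time_s: 17.37
tool_pos: [0.4548, -0.1173, 0.0426]
tool_rot: [-0.646, 0.763, 0.0, -0.001]
force: [-3.5, 1.7, 2.4]
width: 0.569
finger_force: 1.8
```

```bash
python3 -m inch '[[-0.14,[0.01,0,0],[0,0,0]],[-0.14,[0,0,0],[0,0,0]],[-0.14,[0,0,0],[0,0,0]]]'
```

```text
time_s: 17.62
tool_pos: [0.455, -0.1173, 0.0425]
tool_rot: [-0.646, 0.763, 0.001, -0.001]
force: [-6.3, 2.3, 5.2]
width: 0.572
finger_force: 2.9
```

The pull is probably jammed between the end pin and the right pin, since it can't square up without shifting slightly in -y. I'll re-grip it, which squares it to the tool, back it off 1 mm from the row and 3 mm from the end pin, and seat the long side first.

```bash
python3 -m inch '[[-0.14,[-0.03,0.005,0],[0,0,-0.03]],[-0.14,[-0.03,0.005,0],[0,0,0]],[-0.14,[-0.027,0,0],[0,0,0]],[-0.14,[0,0,0],[0,0,0]],[-0.14,[0,0,0],[0,0,0]]]'; python3 -m inch '[[0.02,[0,0,0],[0,0,0]],[0.05,[0,0,0],[0,0,0]],[0.1,[0,0,0],[0,0,0]],[1,[0,0,0],[0,0,0]],[1,[0,0,0],[0,0,0]],[1,[0,0,0],[0,0,0]],[1,[0,0,0],[0,0,0]]]'
```

```text
time_s: 18.03
tool_pos: [0.4497, -0.1164, 0.0429]
tool_rot: [-0.645, 0.764, -0.0, 0.0]
force: [0.6, 0.5, -1.1]
width: 0.572
finger_force: 0.0
time_s: 18.62
tool_pos: [0.4496, -0.1164, 0.0428]
tool_rot: [-0.645, 0.764, -0.0, 0.0]
force: [0.6, -1.5, -1.3]
width: 0.454
finger_force: 29.9
```

```bash
python3 -m inch '[[1,[-0.012,0.002,0],[0,0,0]],[1,[-0.003,-0.02,0],[0,0,0]],[1,[-0.003,-0.02,0],[0,0,0]],[1,[0,0,0],[0,0,0]],[1,[0,0,0],[0,0,0]]]'; python3 -m inch '[[-0.14,[0,0,0],[0,0,0]],[-0.14,[0,0,0],[0,0,0]],[-0.14,[0,0,0],[0,0,0]],[-0.14,[0.03,-0.005,0],[0,0,0]],[-0.14,[0.03,-0.005,0],[0,0,0]],[-0.14,[0.01,-0.002,0],[0,0,0]],[-0.14,[0,0,0],[0,0,0]],[-0.14,[0,0,0],[0,0,0]]]'
```

```text
time_s: 19.03
tool_pos: [0.4479, -0.1196, 0.0428]
tool_rot: [-0.645, 0.764, 0.0, -0.0]
force: [-0.4, -1.0, 0.7]
width: 0.454
finger_force: 29.9
time_s: 19.7
tool_pos: [0.4537, -0.1204, 0.0427]
tool_rot: [-0.645, 0.764, -0.0, 0.0]
force: [0.4, -0.7, -0.2]
width: 0.57
finger_force: 0.0
```

```bash
python3 -m inch '[[-0.14,[0.01,-0.002,0],[0,0,0]],[-0.14,[0,0,0],[0,0,0]],[-0.14,[0,0,0],[0,0,0]]]'
```

```text
time_s: 19.95
tool_pos: [0.4541, -0.1206, 0.0427]
tool_rot: [-0.645, 0.764, 0.0, -0.0]
force: [-1.4, -0.3, 0.7]
width: 0.568
finger_force: 0.6
```

```bash
python3 -m inch '[[-0.14,[0.01,-0.002,0],[0,0,0]],[-0.14,[0,0,0],[0,0,0]],[-0.14,[0,0,0],[0,0,0]]]'
```

```text
time_s: 20.2
tool_pos: [0.4552, -0.1207, 0.0427]
tool_rot: [-0.645, 0.764, -0.0, 0.0]
force: [-1.3, 0.8, -1.1]
width: 0.572
finger_force: 0.5
```

```bash
python3 -m inch '[[-0.14,[0.01,-0.002,0],[0,0,0]],[-0.14,[0,0,0],[0,0,0]],[-0.14,[0,0,0],[0,0,0]]]'
```

```text
time_s: 20.45
tool_pos: [0.4559, -0.1209, 0.0427]
tool_rot: [-0.645, 0.764, 0.0, -0.0]
force: [-1.3, 0.9, 0.0]
width: 0.572
finger_force: 0.8
```

It has moved beyond the earlier stopping point, so it was jammed before. Continuing.

```bash
python3 -m inch '[[-0.14,[0.01,-0.002,0],[0,0,0]],[-0.14,[0,0,0],[0,0,0]],[-0.14,[0,0,0],[0,0,0]]]'
```

```text
time_s: 20.7
tool_pos: [0.456, -0.121, 0.0426]
tool_rot: [-0.645, 0.764, 0.0, -0.001]
force: [-4.8, 3.0, 3.3]
width: 0.573
finger_force: 2.3
```

```bash
python3 -m inch '[[-0.14,[0.006,-0.001,0],[0,0,0]],[-0.14,[0,0,0],[0,0,0]],[-0.14,[0,0,0],[0,0,0]]]'
```

```text
time_s: 20.95
tool_pos: [0.456, -0.1211, 0.0425]
tool_rot: [-0.645, 0.764, 0.001, -0.001]
force: [-5.9, 3.8, 3.6]
width: 0.572
finger_force: 3.0
```

```bash
python3 -m inch '[[-0.14,[0.006,-0.001,0],[0,0,0]],[-0.14,[0,0,0],[0,0,0]],[-0.14,[0,0,0],[0,0,0]]]'
```

```text
time_s: 21.2
tool_pos: [0.456, -0.1211, 0.0425]
tool_rot: [-0.645, 0.764, 0.001, -0.001]
force: [-7.6, 4.9, 5.5]
width: 0.569
finger_force: 3.6
```

```bash
python3 -m inch '[[-0.14,[0.006,-0.001,0],[0,0,0]],[-0.14,[0,0,0],[0,0,0]],[-0.14,[0,0,0],[0,0,0]]]'
```

```text
time_s: 21.45
tool_pos: [0.456, -0.1212, 0.0424]
tool_rot: [-0.645, 0.764, 0.001, -0.001]
force: [-7.8, 5.3, 6.1]
width: 0.572
finger_force: 4.3
```

```bash
python3 -m inch '[[-0.14,[-0.03,0.005,0],[0,0,0]],[-0.14,[-0.03,0.005,0],[0,0,0]],[-0.14,[-0.027,0.004,0],[0,0,0]],[-0.4,[0,0,0],[0,0,0]],[-0.4,[0,0,0],[0,0,0]],[-0.4,[0,0,0.1],[0,0,0]],[-0.4,[0,0,0.3],[0,0,0]],[-0.4,[0,0,0.38],[0,0,0]],[-0.4,[0,0,0],[0,0,0]],[1,[-0.065,-0.37,0],[0,0,0]],[1,[-0.065,-0.37,0],[0,0,0]],[1,[-0.065,-0.37,0],[0,0,0]],[1,[-0.065,-0.37,0],[0,0,0]],[1,[0,0,0],[0,0,0]],[1,[0,0,0],[0,0,0]],[1,[0,0,-0.38],[0,0,0]],[1,[0,0,-0.3],[0,0,0]],[1,[0,0,-0.1],[0,0,0]],[1,[0,0,0],[0,0,0]],[1,[0,0,0],[0,0,0]]]'
python3 - <<'E'
from h import *
import cv2
s=manip.snapshot("scene"); cv2.imwrite("pics/s5.png",cv2.resize(s["color"][130:260,270:420],None,fx=4,fy=4,interpolation=2))
E
```

```text
time_s: 23.12
tool_pos: [0.4309, -0.2382, 0.0432]
tool_rot: [-0.646, 0.764, 0.0, -0.0]
force: [-0.2, -0.4, -0.1]
width: 0.004
finger_force: 0.0
```

View pics/s5.png

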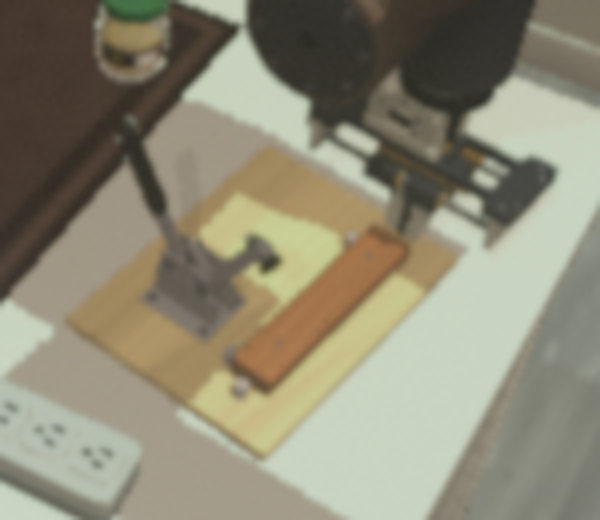

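The crop shows the pull against both row pins ((350,237) and (232,352)), with a small gap to the end pin (242,385). The closed fingers are just off its right end. Nudging towards the end pin.

```bash
python3 -m inch '[[1,[0.01,0.06,0],[0,0,0]],[1,[0.01,0.06,0],[0,0,0]],[1,[0,0,0],[0,0,0]],[1,[0,0,0],[0,0,0]]]'; python3 -m inch '[[1,[0.004,0.025,0],[0,0,0]],[1,[0.004,0.025,0],[0,0,0]],[1,[0,0,0],[0,0,0]],[1,[0,0,0],[0,0,0]]]'
```

```text
time_s: 23.5
tool_pos: [0.4325, -0.2286, 0.0435]
tool_rot: [-0.645, 0.764, -0.0, 0.0]
force: [-0.3, -0.9, 0.4]
width: 0.004
finger_force: 0.0
time_s: 23.83
tool_pos: [0.4327, -0.2249, 0.0428]
tool_rot: [-0.645, 0.764, 0.0, -0.0]
force: [-0.0, 0.1, -0.1]
width: 0.006
finger_force: 0.0
```

```bash
python3 -m inch '[[1,[0.002,0.012,0],[0,0,0]],[1,[0,0,0],[0,0,0]],[1,[0,0,0],[0,0,0]]]'
```

```text
time_s: 24.08
tool_pos: [0.4328, -0.224, 0.0427]
tool_rot: [-0.645, 0.764, 0.0, -0.0]
force: [-0.0, -0.6, 0.6]
width: 0.006
finger_force: 0.0
```

```bash
python3 -m inch '[[1,[0.002,0.012,0],[0,0,0]],[1,[0,0,0],[0,0,0]],[1,[0,0,0],[0,0,0]]]'
```

```text
time_s: 24.33
tool_pos: [0.4329, -0.2231, 0.0427]
tool_rot: [-0.645, 0.764, 0.0, -0.0]
force: [-0.8, -0.4, -0.0]
width: 0.002
finger_force: 0.2
```

```bash
python3 -m inch '[[1,[0.002,0.012,0],[0,0,0]],[1,[0,0,0],[0,0,0]],[1,[0,0,0],[0,0,0]]]'
```

```text
time_s: 24.58
tool_pos: [0.4332, -0.222, 0.0428]
tool_rot: [-0.645, 0.764, -0.0, 0.0]
force: [0.9, -0.5, 1.4]
width: 0.004
finger_force: 0.0
```

```bash
python3 -m inch '[[1,[0.002,0.012,0],[0,0,0]],[1,[0,0,0],[0,0,0]],[1,[0,0,0],[0,0,0]]]'
```

```text
time_s: 24.83
tool_pos: [0.4334, -0.2211, 0.0428]
tool_rot: [-0.645, 0.764, -0.0, 0.0]
force: [1.2, 0.2, 0.3]
width: 0.009
finger_force: 0.0
```

```bash
python3 -m inch '[[1,[0.002,0.01,0],[0,0,0]],[1,[0,0,0],[0,0,0]],[1,[0,0,0],[0,0,0]]]'
```

```text
time_s: 25.08
tool_pos: [0.4334, -0.2204, 0.0428]
tool_rot: [-0.645, 0.764, -0.0, -0.0]
force: [-0.4, -2.4, 0.7]
width: 0.007
finger_force: 1.1
```

```bash
python3 -m inch '[[1,[0.002,0.01,0],[0,0,0]],[1,[0,0,0],[0,0,0]],[1,[0,0,0],[0,0,0]]]'
```

```text
time_s: 25.33
tool_pos: [0.4333, -0.2202, 0.0428]
tool_rot: [-0.645, 0.764, -0.0, -0.001]
force: [-1.6, -7.8, 0.1]
width: 0.007
finger_force: 4.1
```

```bash
python3 -m inch '[[1,[0.002,0.01,0],[0,0,0]],[1,[0,0,0],[0,0,0]],[1,[0,0,0],[0,0,0]]]'
```

```text
time_s: 25.58
tool_pos: [0.4332, -0.22, 0.0429]
tool_rot: [-0.645, 0.764, -0.0, -0.001]
force: [-2.1, -13.9, 0.4]
width: 0.005
finger_force: 6.9
```

Seated at the end pin at 14 N peak. Retract, lift and recheck numerically.

```bash
python3 -m inch '[[1,[-0.01,-0.06,0],[0,0,0]],[1,[-0.02,-0.14,0],[0,0,0]],[1,[0,0,0.4],[0,0,0]],[1,[0,0,0.4],[0,0,0]],[1,[0,0,0.4],[0,0,0]],[1,[0,0,0.4],[0,0,0]],[1,[0,0,0.4],[0,0,0]],[1,[0,0,0.4],[0,0,0]],[1,[0,0,0.2],[0,0,0]],[1,[0.04,0.4,0],[0,0,0]],[1,[0.04,0.4,0],[0,0,0]],[1,[0.04,0.4,0],[0,0,0]],[1,[0.04,0.4,0],[0,0,0]],[1,[0.04,0.4,0],[0,0,0]],[1,[0,0,0],[0,0,0]],[1,[0,0,0],[0,0,0]]]'
python3 - <<'E'
from h import *
import cv2
s=manip.snapshot("wrist"); im=s["color"]; cv2.imwrite("pics/w6.png",im)
hsv=cv2.cvtColor(im,cv2.COLOR_BGR2HSV); S=hsv[...,1].astype(int)
def line(P): 
    vx,vy,x,y=cv2.fitLine(np.array(P,np.float32),cv2.DIST_HUBER,0,.001,.001).ravel()
    if vy<0: vx,vy=-vx,-vy
    return round(float(np.arctan2(-vx,vy)),4),x,y
lo=[];hi=[]
for r in range(4,110,3):
    a=S[r,60:150]; b=S[r,300:350]
    lo.append(ray(s,(60+np.argmax(a>80),r),.012)[:2]); hi.append(ray(s,(300+len(b)-1-np.argmax(b[::-1]>80),r),.012)[:2])
print("board",line(lo),line(hi))
m=cv2.inRange(hsv,(0,120,40),(16,255,255)); pl=[];pr=[]
n,lab,st,_=cv2.connectedComponentsWithStats(m[:, 235:310]); print("pull box",st[1+st[1:,4].argmax()])
for r in range(50,225,3):
    x=np.where(m[r,235:310])[0]+235
    if len(x)<20: continue
    if r<195: pl.append(ray(s,(x.min(),r),.034)[:2])
    pr.append(ray(s,(x.max(),r),.034)[:2])
print("pull",line(pl),line(pr))
E
```

```text
time_s: 26.92
tool_pos: [0.4476, -0.0731, 0.2509]
tool_rot: [-0.646, 0.763, 0.0, 0.0]
force: [-0.3, -0.8, 0.3]
width: 0.007
finger_force: 0.0
board (-0.173, np.float32(0.5904696), np.float32(-0.21055649)) (-0.1693, np.float32(0.38994431), np.float32(-0.18268417))
pull box [  12   31   45  215 8865]
pull (-0.1759, np.float32(0.4668514), np.float32(-0.13696006)) (-0.16, np.float32(0.43051907), np.float32(-0.1205955))
```

View pics/w6.png

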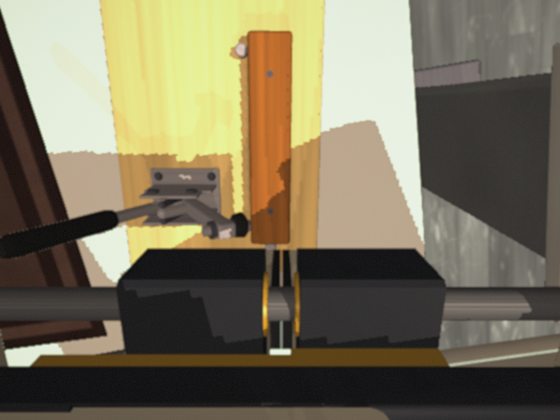

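The pull is now square: its mean yaw is -0.168 against the board's -0.171, with its left end at the end pin. Next I'll compute the handle-pressing path. The tool turns so its closing line is across the handle, and the far edge of the tip presses at r = 95 mm.

```bash
python3 - <<'E'
from h import *
J=[.5104,-.1223,-.170]
print("start",place(J,[[.066,.055,.180]]))
prev=None
for j in np.arange(0,1.001,.1):
    a=np.radians(59)-j*np.radians(57)
    P=np.array([47+95*np.cos(a)-9*np.sin(a)-9.5, 55, 54+95*np.sin(a)+9*np.cos(a)+25])/1e3
    w=place(J,[P])[0]; print(round(j,2),w.round(4),None if prev is None else ((w-prev)/.08).round(3)); prev=w
q=manip.state(); print(q["tool_pos"],2*np.arctan2(q["tool_rot"][1],q["tool_rot"][0]))
E
```

```text
start [[ 0.58475362 -0.07925887  0.18      ]]
0.0 [ 0.5973 -0.0814  0.1651] None
0.1 [ 0.6055 -0.0828  0.1605] [ 0.103 -0.018 -0.056]
0.2 [ 0.6132 -0.0842  0.1552] [ 0.097 -0.017 -0.067]
0.3 [ 0.6204 -0.0854  0.1491] [ 0.09  -0.015 -0.076]
0.4 [ 0.627  -0.0865  0.1424] [ 0.082 -0.014 -0.085]
0.5 [ 0.6328 -0.0875  0.135 ] [ 0.073 -0.013 -0.092]
0.6 [ 0.6379 -0.0884  0.127 ] [ 0.064 -0.011 -0.099]
0.7 [ 0.6422 -0.0891  0.1186] [ 0.054 -0.009 -0.105]
0.8 [ 0.6457 -0.0897  0.1098] [ 0.043 -0.007 -0.11 ]
0.9 [ 0.6483 -0.0902  0.1006] [ 0.032 -0.006 -0.114]
1.0 [ 0.6499 -0.0904  0.0913] [ 0.021 -0.004 -0.117]
[ 0.44739141 -0.07403054  0.25076502] 4.546068466336394
```

```bash
python3 -m inch '[[1,[0.123,-0.005,0],[0,0,0.93]],[1,[0.123,-0.005,0],[0,0,0.93]],[1,[0.123,-0.005,0],[0,0,0.93]],[1,[0.123,-0.005,0],[0,0,0.93]],[1,[0.123,-0.005,0],[0,0,0.93]],[1,[0.123,-0.005,0],[0,0,0.93]],[1,[0.123,-0.005,0],[0,0,0.93]],[1,[0.123,-0.005,0],[0,0,0.93]],[1,[0.123,-0.005,0],[0,0,0.93]],[1,[0.123,-0.005,0],[0,0,0.93]],[1,[0.123,-0.005,0],[0,0,0.93]],[1,[0.123,-0.005,0],[0,0,0.93]],[1,[0.123,-0.005,0],[0,0,0.93]],[1,[0.123,-0.005,0],[0,0,0.93]],[1,[0,0,0],[0,0,0]],[1,[0,0,-0.4],[0,0,0]],[1,[0,0,-0.4],[0,0,0]],[1,[0,0,0],[0,0,0]],[1,[0,0,0],[0,0,0]]]'
python3 - <<'E'
from h import *
import cv2
s=manip.snapshot("scene"); t=manip.snapshot("top"); w=manip.snapshot("wrist")
a=cv2.resize(s["color"][130:260,270:400],None,fx=3,fy=3,interpolation=2); c=cv2.resize(w["color"],(390,390))
cv2.imwrite("pics/c7.png",cv2.hconcat([a,c])); print(manip.state()["tool_pos"])
E
```

```text
time_s: 28.55
tool_pos: [0.5839, -0.0814, 0.1857]
tool_rot: [0.996, -0.09, -0.002, 0.001]
force: [0.5, -0.2, 0.6]
width: 0.001
finger_force: 0.0
[ 0.58626725 -0.08072841  0.18894188]
```

View pics/c7.png

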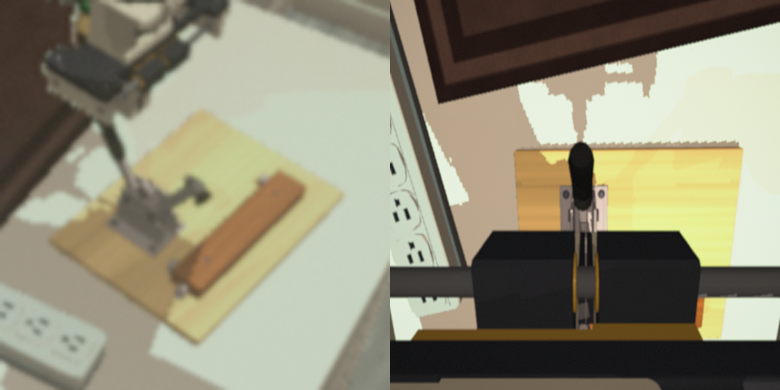

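The wrist view shows the handle directly ahead of the fingers (column 582 against 585), and the scene view shows the pull still home. Approaching and pressing, following the arc.

```bash
python3 -m inch '[[1,[0.07,-0.005,-0.14],[0,0,0]],[1,[0.07,-0.005,-0.14],[0,0,0]],[1,[0,0,0],[0,0,0]],[1,[0.05,-0.009,-0.028],[0,0,0]],[1,[0.05,-0.009,-0.028],[0,0,0]],[1,[0.048,-0.008,-0.034],[0,0,0]],[1,[0.048,-0.008,-0.034],[0,0,0]],[1,[0,0,0],[0,0,0]]]'; python3 -m inch '[[1,[0.045,-0.008,-0.038],[0,0,0]],[1,[0.045,-0.008,-0.038],[0,0,0]],[1,[0.041,-0.007,-0.042],[0,0,0]],[1,[0.041,-0.007,-0.042],[0,0,0]],[1,[0,0,0],[0,0,0]]]'
```

```text
time_s: 29.37
tool_pos: [0.6128, -0.084, 0.1538]
tool_rot: [0.996, -0.088, -0.0, 0.0]
force: [-0.3, -0.2, 0.7]
width: 0.005
finger_force: 0.0
time_s: 29.78
tool_pos: [0.6265, -0.0864, 0.1408]
tool_rot: [0.996, -0.088, 0.0, 0.0]
force: [-0.1, -0.1, 0.1]
width: 0.002
finger_force: 0.0
```

```bash
python3 -m inch '[[1,[0.037,-0.006,-0.046],[0,0,0]],[1,[0.037,-0.006,-0.046],[0,0,0]],[1,[0.032,-0.006,-0.05],[0,0,0]],[1,[0.032,-0.006,-0.05],[0,0,0]],[1,[0,0,0],[0,0,0]]]'; python3 -m inch '[[1,[0.027,-0.005,-0.052],[0,0,0]],[1,[0.027,-0.005,-0.052],[0,0,0]],[1,[0,0,0],[0,0,0]]]'
```

```text
time_s: 30.2
tool_pos: [0.6371, -0.0882, 0.1251]
tool_rot: [0.996, -0.088, -0.0, 0.0]
force: [0.9, -0.3, -0.2]
width: 0.008
finger_force: 0.0
time_s: 30.45
tool_pos: [0.6413, -0.089, 0.1173]
tool_rot: [0.996, -0.088, -0.0, 0.0]
force: [-1.4, 1.3, 1.2]
width: -0.002
finger_force: 1.2
```

```bash
python3 -m inch '[[1,[0.022,-0.004,-0.055],[0,0,0]],[1,[0.022,-0.004,-0.055],[0,0,0]],[1,[0,0,0],[0,0,0]]]'; python3 -m inch '[[1,[0.016,-0.003,-0.057],[0,0,0]],[1,[0.016,-0.003,-0.057],[0,0,0]],[1,[0,0,0],[0,0,0]]]'
```

```text
time_s: 30.7
tool_pos: [0.6447, -0.0896, 0.1091]
tool_rot: [0.996, -0.088, -0.0, 0.0]
force: [-2.6, 1.3, 4.8]
width: 0.003
finger_force: 2.4
time_s: 30.95
tool_pos: [0.6473, -0.0901, 0.0999]
tool_rot: [0.996, -0.088, 0.0, 0.0]
force: [-1.7, 0.6, 3.4]
width: 0.011
finger_force: 1.6
```

```bash
python3 -m inch '[[1,[0.006,-0.001,-0.03],[0,0,0]],[1,[0,0,0],[0,0,0]],[1,[0,0,0],[0,0,0]]]'
```

```text
time_s: 31.2
tool_pos: [0.6478, -0.0901, 0.0978]
tool_rot: [0.996, -0.088, 0.0, -0.0]
force: [-0.9, 0.3, 2.5]
width: 0.004
finger_force: 1.3
```

Past the peak resistance and fading towards dead centre. Continuing in small steps.

```bash
python3 -m inch '[[1,[0.005,-0.001,-0.025],[0,0,0]],[1,[0,0,0],[0,0,0]],[1,[0,0,0],[0,0,0]]]'; python3 -m inch '[[1,[0.003,-0.001,-0.02],[0,0,0]],[1,[0,0,0],[0,0,0]],[1,[0,0,0],[0,0,0]]]'
```

```text
time_s: 31.45
tool_pos: [0.6482, -0.0902, 0.0955]
tool_rot: [0.996, -0.088, 0.0, -0.0]
force: [-2.6, 0.5, 2.1]
width: 0.001
finger_force: 1.1
time_s: 31.7
tool_pos: [0.6485, -0.0903, 0.0938]
tool_rot: [0.996, -0.088, 0.0, 0.0]
force: [0.3, 1.6, 1.2]
width: 0.008
finger_force: 0.4
```

```bash
python3 -m inch '[[1,[0.002,0,-0.015],[0,0,0]],[1,[0,0,0],[0,0,0]],[1,[0,0,0],[0,0,0]]]'
```

```text
time_s: 31.95
tool_pos: [0.6486, -0.0904, 0.0927]
tool_rot: [0.996, -0.088, 0.0, 0.0]
force: [-0.3, 0.1, 0.7]
width: 0.001
finger_force: 0.1
```

```bash
python3 -m inch '[[1,[0.002,0,-0.015],[0,0,0]],[1,[0,0,0],[0,0,0]],[1,[0,0,0],[0,0,0]]]'
```

```text
time_s: 32.2
tool_pos: [0.6486, -0.0904, 0.0914]
tool_rot: [0.996, -0.088, -0.0, 0.0]
force: [-0.1, 0.2, 0.5]
width: 0.004
finger_force: 0.0
```

```bash
python3 -m inch '[[1,[0,0,-0.015],[0,0,0]],[1,[0,0,0],[0,0,0]],[1,[0,0,0],[0,0,0]]]'
```

```text
time_s: 32.45
tool_pos: [0.6488, -0.0904, 0.0906]
tool_rot: [0.996, -0.088, 0.0, 0.0]
force: [-0.8, -1.0, 1.5]
width: 0.007
finger_force: 1.0
```

```bash
python3 -m inch '[[1,[0,0,-0.015],[0,0,0]],[1,[0,0,0],[0,0,0]],[1,[0,0,0],[0,0,0]]]'
```

```text
time_s: 32.7
tool_pos: [0.6489, -0.0904, 0.0904]
tool_rot: [0.996, -0.088, 0.0, 0.0]
force: [-2.9, 0.8, 8.8]
width: 0.005
finger_force: 4.5
```

```bash
python3 -m inch '[[1,[0,0,-0.01],[0,0,0]],[1,[0,0,0],[0,0,0]],[1,[0,0,0],[0,0,0]]]'
```

```text
time_s: 32.95
tool_pos: [0.6489, -0.0904, 0.0903]
tool_rot: [0.996, -0.088, 0.001, 0.0]
force: [-5.1, 0.3, 12.8]
width: 0.009
finger_force: 6.8
```

The handle rests on its stop: rigid at z ≈ 0.0905, as predicted. Retreating upward and checking numerically.

```bash
python3 -m inch '[[1,[0,0,0.1],[0,0,0]],[1,[0,0,0.4],[0,0,0]],[1,[0,0,0.4],[0,0,0]],[1,[0,0,0.4],[0,0,0]],[1,[0,0,0.4],[0,0,0]],[1,[0,0,0.4],[0,0,0]],[1,[-0.3,0.4,0],[0,0,0]],[1,[-0.3,0.4,0],[0,0,0]],[1,[-0.3,0.4,0],[0,0,0]],[1,[-0.3,0.4,0],[0,0,0]],[1,[-0.3,0.4,0],[0,0,0]],[1,[-0.3,0.4,0],[0,0,0]],[1,[0,0.4,0],[0,0,0]],[1,[0,0.4,0],[0,0,0]],[1,[0,0.4,0],[0,0,0]],[1,[0,0,0],[0,0,0]],[1,[0,0,0],[0,0,0]]]'
python3 - <<'E'
from h import *
import cv2
s=manip.snapshot("scene"); im=s["color"]; hsv=cv2.cvtColor(im,cv2.COLOR_BGR2HSV)
J=[.5104,-.1223,-.170]
m=cv2.inRange(hsv,(0,120,40),(14,255,255)); m2=np.zeros_like(m); u,v=proj(s,place(J,[[-.06,0,.034]]))[0].astype(int); m2[v-40:v+40,u-45:u+45]=m[v-40:v+40,u-45:u+45]
c=max(cv2.findContours(m2,0,1)[0],key=cv2.contourArea); pts=proj(s,place(J,[[x,y,z] for x in(-.08,-.04) for y in(-.1,.1) for z in(.012,.034)])).astype(np.float32)
print("pull seen",cv2.minAreaRect(c)); print("pull home",cv2.minAreaRect(pts))
V=hsv[...,2]
for n,a in(("open",59),("closed",2)):
    g=[[.047+r*np.cos(np.radians(a)),.055,.054+r*np.sin(np.radians(a))] for r in(.06,.08,.095,.11)]
    print(n,[int(V[int(q[1]),int(q[0])]) for q in proj(s,place(J,g))])
print(manip.state()["tool_pos"])
E
```

```text
time_s: 34.37
tool_pos: [0.5043, 0.1991, 0.2562]
tool_rot: [0.996, -0.087, -0.0, 0.0]
force: [0.4, -0.3, -0.2]
width: 0.008
finger_force: 0.0
pull seen ((336.8000183105469, 223.89999389648438), (2.2135939598083496, 5.375871658325195), 71.56504821777344)
pull home ((349.3984069824219, 207.4800567626953), (14.483423233032227, 55.82870864868164), 45.30160903930664)
open [93, 92, 91, 90]
closed [73, 66, 58, 49]
[0.50433402 0.19808444 0.2561821 ]
```

```bash
python3 - <<'E'
from h import *
import cv2
s=manip.snapshot("top"); im=s["color"]; hsv=cv2.cvtColor(im,cv2.COLOR_BGR2HSV)
J=[.512,-.122,-.168]
u,v=proj(s,place(J,[[-.06,0,.034]]))[0].astype(int)
m=cv2.inRange(hsv,(0,100,40),(15,255,255)); m2=np.zeros_like(m); m2[v-30:v+30,u-50:u+50]=m[v-30:v+30,u-50:u+50]
c=max(cv2.findContours(m2,0,1)[0],key=cv2.contourArea); print("seen",cv2.minAreaRect(c))
print("home",cv2.minAreaRect(proj(s,place(J,[[x,y,.034] for x in(-.08,-.04) for y in(-.1,.1)])).astype(np.float32)))
V=hsv[...,2]
for n,a in(("open",59),("closed",2)):
    g=[[.047+r*np.cos(np.radians(a)),.055,.054+r*np.sin(np.radians(a))] for r in(.06,.08,.095,.11,.12)]
    P=proj(s,place(J,g)); print(n,P[-1].round(),[int(V[int(q[1]),int(q[0])]) for q in P])
E
```

```text
seen ((329.0640563964844, 252.07571411132812), (65.52193450927734, 12.966327667236328), 8.583621978759766)
home ((330.1184997558594, 252.18893432617188), (65.5142822265625, 13.112955093383789), 8.85934829711914)
open [325. 189.] [220, 54, 65, 161, 217]
closed [324. 176.] [53, 50, 50, 52, 46]
```

The handle lies along its closed line and the pull's angle agrees. As a last check I'll repeat the earlier wrist view and compare the pull with its pre-clamp position.

```bash
python3 -m inch '[[1,[-0.05,-0.242,0],[0,0,-0.93]],[1,[-0.05,-0.242,0],[0,0,-0.93]],[1,[-0.05,-0.242,0],[0,0,-0.93]],[1,[-0.05,-0.242,0],[0,0,-0.93]],[1,[-0.05,-0.242,0],[0,0,-0.93]],[1,[-0.05,-0.242,0],[0,0,-0.93]],[1,[-0.05,-0.242,0],[0,0,-0.93]],[1,[-0.05,-0.242,0],[0,0,-0.93]],[1,[-0.05,-0.242,0],[0,0,-0.93]],[1,[-0.05,-0.242,0],[0,0,-0.93]],[1,[-0.05,-0.242,0],[0,0,-0.93]],[1,[-0.05,-0.242,0],[0,0,-0.93]],[1,[-0.05,-0.242,0],[0,0,-0.93]],[1,[-0.05,-0.242,0],[0,0,-0.93]],[1,[0,0,0],[0,0,0]],[1,[0,0,0],[0,0,0]]]'
python3 - <<'E'
from h import *
import cv2
s=manip.snapshot("wrist"); im=s["color"]; old=cv2.imread("pics/w6.png"); print(manip.state()["tool_pos"])
def meas(im):
    hsv=cv2.cvtColor(im,cv2.COLOR_BGR2HSV); m=cv2.inRange(hsv,(0,120,40),(16,255,255)); S=hsv[...,1].astype(int)
    top=np.mean([np.where(m[:80,c])[0].min() for c in range(258,285)])
    L=[np.where(m[r,235:310])[0].min()+235 for r in range(60,195,5)]; R=[np.where(m[r,235:310])[0].max()+235 for r in range(60,195,5)]
    E=[300+49-np.argmax((S[r,300:350]>80)[::-1]) for r in range(5,105,5)]
    pin=im[:70,225:246]; g=cv2.cvtColor(pin,cv2.COLOR_BGR2HSV)[...,1]; ys,xs=np.where(g<60)
    return "pull end row %.1f"%top,"L",np.polyfit(range(60,195,5),L,1).round(4),"R",np.polyfit(range(60,195,5),R,1).round(4),"edge",np.mean(E),"pin",xs.mean()+225,ys.mean()
print(meas(old));print(meas(im))
E
```

```text
time_s: 35.8
tool_pos: [0.448, -0.075, 0.2566]
tool_rot: [-0.644, 0.765, -0.0, 0.0]
force: [-0.6, 0.6, 0.6]
width: 0.007
finger_force: 0.0
[ 0.44833114 -0.07436574  0.25659972]
('pull end row 31.6', 'L', array([1.200000e-02, 2.469487e+02]), 'R', array([-1.300000e-03,  2.900197e+02]), 'edge', np.float64(321.75), 'pin', np.float64(240.6153846153846), np.float64(49.88034188034188))
('pull end row 35.0', 'L', array([3.580000e-02, 2.445651e+02]), 'R', array([3.300000e-03, 2.897361e+02]), 'edge', np.float64(321.1), 'pin', np.float64(241.16037735849056), np.float64(53.29245283018868))
```

Relative to pin_right the pull hasn't moved (end-to-pin offset 18.3 px before and after) and it is still square. Handing in.

```bash
python3 -c "
from plant import manip
print(manip.sign_off())"
```

```text
the job is handed in; nothing more can be done
None
```

I handed the job in at about 36 s: the pull sits square against all three pins, the toggle clamp is past centre on its stop, and the jars were left alone. The result was not reported, and I could not measure the pad's holding force.

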